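# Pull-check the stopper of the amber titration vessel

### The job

Check that the white stopper of the amber-glass titration vessel is held in its lid: grip its knob, pull it straight up with about 12 N, until the green band on its stem comes out of the neck but never the red one below it, and keep up that pull for about a second. Then let it go fully home again and release it; leave the stoppers of the clear-glass and green-glass vessels alone.

Things in the scene. Friction and masses are not known exactly. Their poses are not given: they have to be found in the camera images.
- amber_knob (a point): Centre of the gripping knob of the amber vessel's white stopper; z up, the pull direction; 187 mm above the bench when home. Knob: upright cylinder 26 mm wide, 36 mm tall (18 mm above and below this point), blue ring near its top; under it a 32 mm flange on a fixed grey neck. Lid top 50 mm below this point; other lid fittings at least 32 mm below; at knob height nothing else within 100 mm.
- amber_stopper (a joint): How far the amber vessel's stopper is pulled up out of its neck, m: 0 = fully home, end stop 0.036. A spring holds it down: 4 N to start it, then 0.5 N per mm, so 12 N comes near 0.016. The stem shows white up to 0.004 (6 N), then green comes out, then red beyond 0.026 (17 N). It springs home when let go. Closing fingers may press it down at first: count the pull from the free reading.
- clear_knob (a point): centre of the gripping knob (half-way up it) of the white stopper on the clear-glass vessel's lid. Same stopper as the amber vessel's; leave alone. z points up along the stopper's axis, the direction of the pull. Seated, it is 187 mm above the bench.
- green_knob (a point): centre of the gripping knob (half-way up it) of the white stopper on the green-glass vessel's lid. Same stopper as the amber vessel's; leave alone. z points up along the stopper's axis, the direction of the pull. Seated, it is 187 mm above the bench.
There are look-alikes about, which are no part of the job. What is shaped like the part that bears amber_knob but turquoise is not meant.

How it is judged:
By the outcome, as a careful person would: the job done as asked, in the order asked, and still so for the second after the job is handed in, with the robot touching nothing.
It also fails if it takes over 40 s, if anything falls off the work surface, if the arm or the gripper's body presses on something with over 40 N, if the wrist force passes 120 N, or if a joint passes its speed limit or range.

### The arm

A 6-joint arm with a two-finger parallel gripper is mounted at the origin on the work surface. World frame = base frame: x ahead of the robot, y to its left, z up, the work surface at z = 0. Lengths are in m, angles in rad, forces in N, time in s.
With the tool pointing down it reaches from about 0.375 to 0.9 m from the base axis. Payload 3.1 kg.
Tool frame: the origin (TCP) lies at the very end of the fingers, on their centre line; the grasp point (between the pads) lies 19 mm behind it; z points along the fingers, y is the direction in which the jaws open and shut (so a half turn about z gives the same grasp; the last joint's range is limited). The gripper opens to 85 mm and grips with 20 to 120 N. Pads are 22 mm wide; open, the fingers measure 114 mm over their backs; the gripper's body (76 mm by 85 mm) begins 54 mm behind the grasp point. The pads swing forward as they close: fully open they stand 13 mm farther back than shut.
Start: joints at [-1.401, 0.527, 1.433, -0, 1.181, -0.178], TCP at [0.214, -0.587, 0.231] pointing down, gripper open.
Joint ranges: [-3.08, 3.08], [-0.75, 2.2], [0.22, 2.44], [-1.43, 4.57], [0, 2.65], [-2.85, 2.85]. Speed limits (rad/s): [2.79, 2.79, 3.14, 3.14, 3.14, 3.14].

### API

Orientations are given as a unit quaternion [x, y, z, w].
In Python, from station import manip gives the robot as it stands. The module is installed in compiled form; this text tells all that it offers.
- The arm moves only by the tool send_rows, never from a script. Its argument "commands" is a list of rows, each an object with "delta_pos": the shift along the world's x, y, z in cm, a list of three; "yaw": the turn about the world's z in rad. A call has 1 to 10 rows; each row shifts and turns the pose as measured when the row begins; what a row does not reach is not made up. A row lasts 1/8 s, in which the tool goes at most 62.5 mm and 10.7 degrees, less where a joint would pass 70% of its speed; a pose out of reach is approached as far as the arm can. A call is refused whole if a number of a shift passes 6.25 or a number of a turn 0.188, either way. A call with a gripper value outside its range is refused whole. "grip" is the closure, from -1 (fully open) to 1 (shut), set as the call begins (left out, the last holds). The fingers move at their own pace and stop on an object; "force" is the grip in N (left out, the last holds). Time passes only in rows, so rows that do not move let the fingers close. It gives the time, the measured TCP pose, the force and the opening at its end, in the units of the state.
- manip.sense(): the state, without advancing time (a new reading comes with each control period).
- manip.snapshot(name): name is "side" or "top" or "wrist"; returns the picture (420x560x3 uint8, blue, green, red); there is no depth.
- manip.get_calibration(name): a dict with "fx", "fy", "cx", "cy" (pixels), "world_to_cam" (4x4, takes a point from world to camera coordinates); the wrist camera has in their place "mount" (4x4, takes a point from camera to tool coordinates, whose origin is the TCP and whose axes are the flange's). Camera axes: x right, y down, z forward; pixel columns grow to the right and rows downward; lengths in m; the calibration is good to about 2 mm. A picture is of the moment at which its call begins: read the wrist's pose just before it. get_calibration takes no time and is no camera call.
- manip.sign_off(): hands the job in, once; it reports no verdict.
The state is a dict: "t": time; "q": joint angles; "qd": joint speeds; "tau": joint torques, N m; "tcp_pos": TCP position; "tool_rot": TCP orientation; "force": force on the tool from outside, world axes, zero at the start; "ft_torque": the same for the moment, N m; "finger_gap": opening from 0.0 (shut) to 1.0 (fully open).
Only numpy, scipy, OpenCV 4.12 (cv2) and the standard library are available. Lean on these libraries where they do the work, as an engineer would, in place of code of your own. Each camera call takes 0.05 s, during which the arm holds its last target. There are 200 camera calls.

## Working session

There is one attempt and no reset: what is moved stays moved. The work goes in short steps, Python scripts to look and compute and a tool call to move; the robot and the scene stay as the last step left them, time stands still between calls to the robot, and variables do not carry over. Pictures are saved under pics/ and viewed, about 8 in all and at most 12, crops included, and the job is handed in when it is done.

Besides the shell and the picture viewer there is one more tool, called after "Request:" as name(argument=value, ...), one argument or row to a line, values as JSON. send_rows: Moves the arm, as the interface text tells. Its arguments: {"type":"object","properties":{"commands":{"type":"array","items":{"type":"object","properties":{"delta_pos":{"type":"array","items":{"type":"number"}},"yaw":{"type":"number"}}}},"grip":{"type":"number"},"force":{"type":"number"}},"required":["commands"]}

```bash
mkdir -p pics; python3 - <<'E'
from station import manip
import cv2,numpy as np
for n in("side","top"):
    cv2.imwrite(f"pics/{n}0.png",manip.snapshot(n)); c=manip.get_calibration(n); print(n,c["fx"],c["cx"],c["cy"],np.round(c["world_to_cam"],3).tolist())
print(manip.sense())
E
```

```text
side 519.1955813975087 277.2065183745728 215.58102528868181 [[-0.786, -0.618, -0.014, 0.364], [-0.442, 0.579, -0.685, 0.246], [0.432, -0.532, -0.728, 1.374], [0.0, 0.0, 0.0, 1.0]]
top 507.730592917842 279.03615034599005 213.6130110144213 [[-0.029, -1.0, 0.001, 0.064], [-0.986, 0.028, -0.166, 0.463], [0.166, -0.006, -0.986, 1.189], [0.0, 0.0, 0.0, 1.0]]
{'t': 0.1, 'q': array([-1.40052288e+00,  5.28383191e-01,  1.43379163e+00, -4.01530327e-06,
        1.18138743e+00, -1.78501851e-01]), 'qd': array([-7.81282046e-06, -1.36681727e-03, -1.91701581e-03, -8.16772526e-04,
        1.46431781e-03,  4.28617520e-04]), 'tau': array([-5.73342040e-04, -4.43305564e+01, -1.78586769e+01, -1.99815636e-04,
        3.88830595e-03, -4.19840291e-06]), 'tcp_pos': array([ 0.21350573, -0.58671069,  0.23041978]), 'tool_rot': array([ 9.84832360e-01,  1.73505772e-01,  2.19508068e-06, -9.84799927e-04]), 'force': array([ 0.09246601,  0.216499  , -0.19094605]), 'ft_torque': array([-0.05309099,  0.03027934, -0.04180717]), 'finger_gap': 0.9990027213920458}
```

View pics/top0.png

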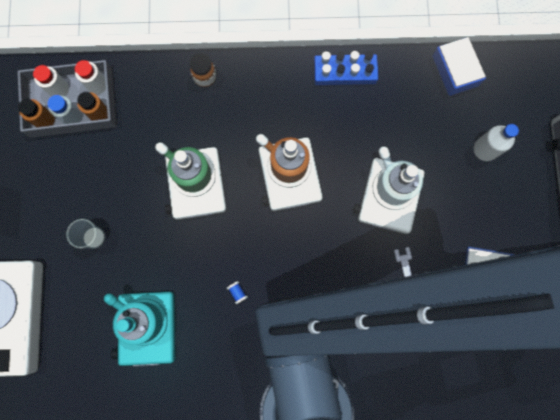

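View pics/side0.png

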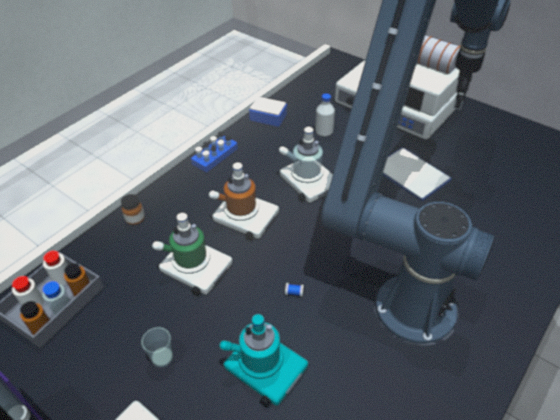

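The amber vessel is the middle one. Its knob is near (290,147) in the top view and (238,170) in the side view. I'll enlarge both.

```bash
python3 - <<'E'
import cv2,numpy as np
a=cv2.imread("pics/top0.png")[120:190,250:330];b=cv2.imread("pics/side0.png")[150:220,200:280]
cv2.imwrite("pics/crop.png",np.hstack([cv2.resize(i,None,fx=5,fy=5,interpolation=cv2.INTER_CUBIC) for i in(a,b)]))
E
cat > h.py <<'E'
import numpy as np
from station import manip
def ray(n,u,v):
    c=manip.get_calibration(n)
    if n=="wrist":
        from scipy.spatial.transform import Rotation as R
        s=manip.sense();T=np.eye(4);T[:3,:3]=R.from_quat(s["tool_rot"]).as_matrix();T[:3,3]=s["tcp_pos"];M=T@np.array(c["mount"])
    else: M=np.linalg.inv(c["world_to_cam"])
    d=M[:3,:3]@[(u-c["cx"])/c["fx"],(v-c["cy"])/c["fy"],1]
    return M[:3,3],d
def atz(n,u,v,z):
    o,d=ray(n,u,v); return np.round(o+d*(z-o[2])/d[2],4)
E
python3 -c "
from h import *
print(atz('top',290,146,.205),atz('side',238,168,.205),atz('side',238,173,.187))"
```

```text
[0.5822 0.0245 0.205 ] [0.5776 0.0274 0.205 ] [0.5779 0.0288 0.187 ]
```

View pics/crop.png

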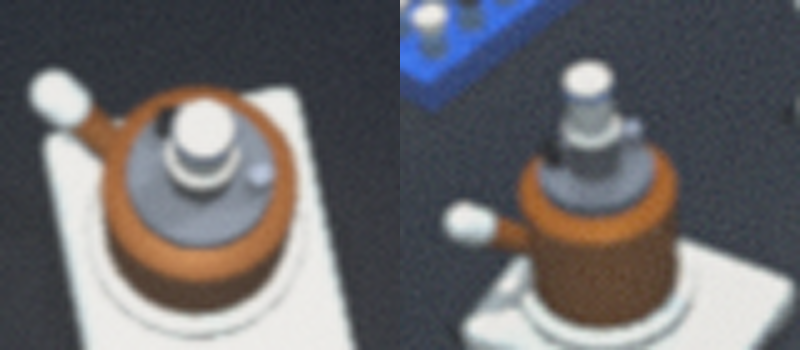

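```bash
python3 -c "
from h import *
print(atz('top',290.4,145,.205),atz('side',237.4,165.5,.205))"
```

```text
[0.5844 0.0236 0.205 ] [0.5859 0.0204 0.205 ]
```

Request:
send_rows(
  commands=[
    {"delta_pos": [0,0,4]},
    {"delta_pos": [0,0,4]},
    {"delta_pos": [2.8,4.7,0]},
    {"delta_pos": [2.8,4.7,0]},
    {"delta_pos": [2.8,4.7,0]},
    {"delta_pos": [2.8,4.7,0]},
    {"delta_pos": [2.8,4.7,0]},
    {"delta_pos": [2.8,4.7,0]},
    {"delta_pos": [2.8,4.7,0]},
    {"delta_pos": [2.8,4.7,0]},
  ],
  grip=-1,
)

```text
validation failed for argument at $.co...
```

Request:
send_rows(
  commands=[
    {"delta_pos": [0,0,4],"yaw": 0},
    {"delta_pos": [0,0,4],"yaw": 0},
    {"delta_pos": [2.8,4.7,0],"yaw": 0},
    {"delta_pos": [2.8,4.7,0],"yaw": 0},
    {"delta_pos": [2.8,4.7,0],"yaw": 0},
    {"delta_pos": [2.8,4.7,0],"yaw": 0},
    {"delta_pos": [2.8,4.7,0],"yaw": 0},
    {"delta_pos": [2.8,4.7,0],"yaw": 0},
    {"delta_pos": [2.8,4.7,0],"yaw": 0},
    {"delta_pos": [2.8,4.7,0],"yaw": 0},
  ],
  grip=-1,
)

```text
t: 1.35
tcp_pos: [0.4395, -0.2003, 0.3078]
tool_rot: [0.986, 0.169, 0.0, -0.004]
force: [0.8, -0.1, 0.9]
finger_gap: 1.001
```

Request:
send_rows(
  commands=[
    {"delta_pos": [2.9,4.4,0],"yaw": 0},
    {"delta_pos": [2.9,4.4,0],"yaw": 0},
    {"delta_pos": [2.9,4.4,0],"yaw": 0},
    {"delta_pos": [2.9,4.4,0],"yaw": 0},
    {"delta_pos": [2.9,4.4,0],"yaw": 0},
    {"delta_pos": [0,0,0],"yaw": 0},
    {"delta_pos": [0,0,0],"yaw": 0},
  ],
)

```text
t: 2.22
tcp_pos: [0.5873, 0.0315, 0.3048]
tool_rot: [0.985, 0.172, -0.002, -0.005]
force: [0.1, 0.6, 0.4]
finger_gap: 0.999
```

```bash
python3 - <<'E'
from h import *
import cv2
print(manip.sense()["tcp_pos"],manip.get_calibration("wrist"))
cv2.imwrite("pics/w1.png",manip.snapshot("wrist"))
E
```

```text
[0.58725926 0.03146304 0.30479396] {'fx': 310.111431588208, 'fy': 310.111431588208, 'cx': 279.7672698793555, 'cy': 212.76626122891741, 'mount': array([[ 2.81868822e-04, -9.52356640e-01, -3.04986478e-01,
         7.76464482e-02],
       [ 9.99999396e-01, -5.56042859e-05,  1.09783150e-03,
        -1.19570063e-03],
       [-1.06248568e-03, -3.04986603e-01,  9.52356049e-01,
        -1.41565311e-01],
       [ 0.00000000e+00,  0.00000000e+00,  0.00000000e+00,
         1.00000000e+00]])}
```

View pics/w1.png

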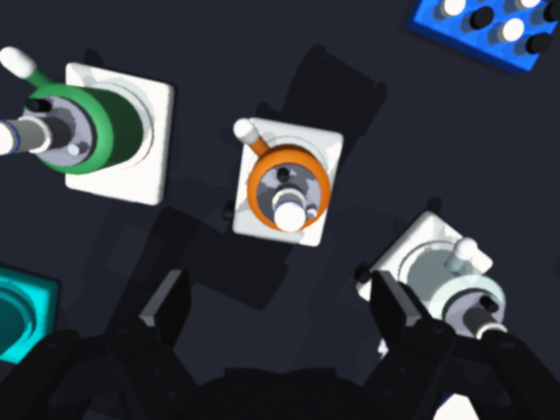

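The wrist view shows the amber knob's top disc centred at about (289,217), between the fingers.

```bash
python3 -c "
from h import *
print(atz('wrist',289,217,.205),atz('wrist',289,217,.205)-manip.sense()['tcp_pos'],manip.sense()['force'])"
```

```text
[0.5858 0.0248 0.205 ] [-0.00141304 -0.00651785 -0.0998744 ] [-0.36386767 -0.15095386 -0.01813772]
```

Request:
send_rows(
  commands=[
    {"delta_pos": [-0.2,-0.8,-3],"yaw": 0},
    {"delta_pos": [0,0,-3],"yaw": 0},
    {"delta_pos": [0,0,-3],"yaw": 0},
    {"delta_pos": [0,0,-2],"yaw": 0},
    {"delta_pos": [0,0,0],"yaw": 0},
    {"delta_pos": [0,0,0],"yaw": 0},
  ],
)

```text
t: 3.02
tcp_pos: [0.5822, 0.0142, 0.1945]
tool_rot: [0.986, 0.166, -0.001, -0.004]
force: [0.9, -0.9, 0.1]
finger_gap: 0.999
```

Request:
send_rows(
  commands=[
    {"delta_pos": [0.25,0.9,0],"yaw": 0},
    {"delta_pos": [0,0,-1.0],"yaw": 0},
    {"delta_pos": [0,0,-0.7],"yaw": 0},
    {"delta_pos": [0,0,0],"yaw": 0},
    {"delta_pos": [0,0,0],"yaw": 0},
  ],
)

```text
t: 3.65
tcp_pos: [0.5861, 0.0236, 0.1788]
tool_rot: [0.986, 0.166, 0.001, -0.003]
force: [0.8, 0.7, 0.2]
finger_gap: 1.0
```

```bash
python3 - <<'E'
from h import *
import cv2
s=manip.sense();print(s["tcp_pos"],s["force"])
a=manip.snapshot("wrist");b=manip.snapshot("side")
b=cv2.resize(b[110:240,160:320],None,fx=3,fy=3,interpolation=cv2.INTER_CUBIC)
a=cv2.resize(a[150:420,130:430],(433,390))
cv2.imwrite("pics/w2.png",cv2.resize(np.hstack([a,b]),(800,342)))
E
```

```text
[0.58611964 0.02363706 0.17877069] [0.82070434 0.71242482 0.20440037]
```

View pics/w2.png

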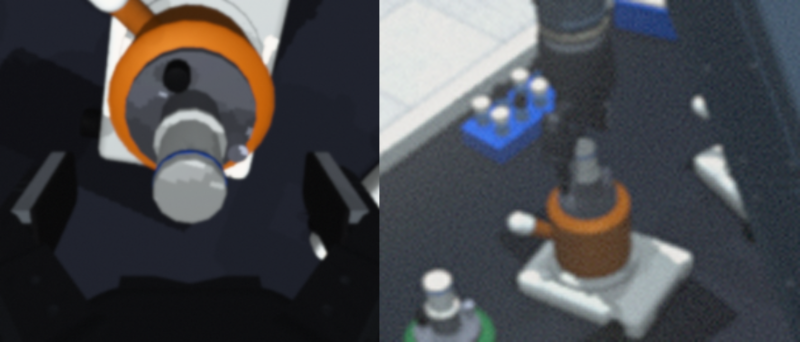

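The knob sits centred between the open fingers, so I'll close on it.

Request:
send_rows(
  commands=[
    {"delta_pos": [0,0,-0.2],"yaw": 0},
    {"delta_pos": [0,0,0],"yaw": 0},
    {"delta_pos": [0,0,0],"yaw": 0},
    {"delta_pos": [0,0,0],"yaw": 0},
    {"delta_pos": [0,0,0],"yaw": 0},
    {"delta_pos": [0,0,0],"yaw": 0},
    {"delta_pos": [0,0,0],"yaw": 0},
    {"delta_pos": [0,0,0],"yaw": 0},
  ],
  grip=1,
  force=50,
)

```text
t: 4.75
tcp_pos: [0.5862, 0.0237, 0.1772]
tool_rot: [0.986, 0.165, 0.001, -0.003]
force: [-0.5, 1.0, 0.7]
finger_gap: 0.289
```

Gripped: the 0.29 opening is about 25 mm. Next I'll pull in small steps.

Request:
send_rows(
  commands=[
    {"delta_pos": [0,0,0.3],"yaw": 0},
    {"delta_pos": [0,0,0.3],"yaw": 0},
    {"delta_pos": [0,0,0],"yaw": 0},
  ],
)

```text
t: 5.12
tcp_pos: [0.5862, 0.0237, 0.1815]
tool_rot: [0.986, 0.165, 0.001, -0.003]
force: [2.1, 0.6, -6.8]
finger_gap: 0.285
```

Request:
send_rows(
  commands=[
    {"delta_pos": [0,0,0.4],"yaw": 0},
    {"delta_pos": [0,0,0.4],"yaw": 0},
    {"delta_pos": [0,0,0.3],"yaw": 0},
    {"delta_pos": [0,0,0],"yaw": 0},
  ],
)

```text
t: 5.62
tcp_pos: [0.5861, 0.0237, 0.1911]
tool_rot: [0.986, 0.165, 0.0, -0.004]
force: [3.8, 0.0, -10.9]
finger_gap: 0.29
```

Request:
send_rows(
  commands=[
    {"delta_pos": [0,0,0.2],"yaw": 0},
    {"delta_pos": [0,0,0],"yaw": 0},
  ],
)

```text
t: 5.88
tcp_pos: [0.5861, 0.0237, 0.1926]
tool_rot: [0.986, 0.165, 0.0, -0.004]
force: [3.3, -0.2, -12.2]
finger_gap: 0.288
```

```bash
python3 - <<'E'
from h import *
import cv2
s=manip.sense();print(s["tcp_pos"],s["force"])
a=manip.snapshot("wrist");b=manip.snapshot("side")
b=cv2.resize(b[135:205,200:280],None,fx=5,fy=5,interpolation=cv2.INTER_CUBIC)
a=cv2.resize(a[150:360,180:400],(400,350))
cv2.imwrite("pics/w3.png",np.hstack([a,b]))
E
```

```text
[0.5861433  0.02367555 0.19264   ] [  3.34119092  -0.21701042 -12.21211886]
```

View pics/w3.png

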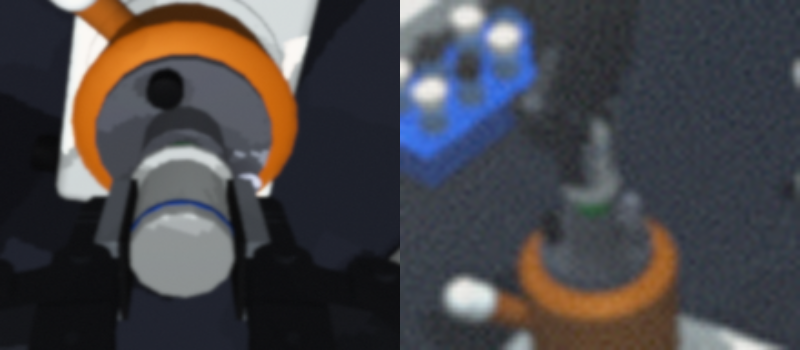

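In the side view (right half, about (592,208)) green shows under the flange and no red. The rise is 15.4 mm and the pull is about 12 N. I'll hold for about a second more.

Request:
send_rows(
  commands=[
    {"delta_pos": [0,0,0],"yaw": 0},
    {"delta_pos": [0,0,0],"yaw": 0},
    {"delta_pos": [0,0,0],"yaw": 0},
    {"delta_pos": [0,0,0],"yaw": 0},
    {"delta_pos": [0,0,0],"yaw": 0},
    {"delta_pos": [0,0,0],"yaw": 0},
    {"delta_pos": [0,0,0],"yaw": 0},
    {"delta_pos": [0,0,0],"yaw": 0},
  ],
)

```text
t: 6.98
tcp_pos: [0.5861, 0.0237, 0.1924]
tool_rot: [0.986, 0.165, 0.0, -0.004]
force: [4.6, 0.2, -11.5]
finger_gap: 0.285
```

Held. Lowering it home.

Request:
send_rows(
  commands=[
    {"delta_pos": [0,0,-0.4],"yaw": 0},
    {"delta_pos": [0,0,-0.4],"yaw": 0},
    {"delta_pos": [0,0,-0.4],"yaw": 0},
    {"delta_pos": [0,0,-0.2],"yaw": 0},
    {"delta_pos": [0,0,0],"yaw": 0},
  ],
)

```text
t: 7.6
tcp_pos: [0.5862, 0.0237, 0.1795]
tool_rot: [0.986, 0.165, 0.001, -0.004]
force: [1.7, 0.7, -5.4]
finger_gap: 0.286
```

Request:
send_rows(
  commands=[
    {"delta_pos": [0,0,-0.2],"yaw": 0},
    {"delta_pos": [0,0,-0.05],"yaw": 0},
    {"delta_pos": [0,0,0],"yaw": 0},
  ],
)

```text
t: 7.98
tcp_pos: [0.5862, 0.0237, 0.1777]
tool_rot: [0.986, 0.165, 0.001, -0.003]
force: [1.5, -0.0, -4.6]
finger_gap: 0.287
```

Request:
send_rows(
  commands=[
    {"delta_pos": [0,0,-0.1],"yaw": 0},
    {"delta_pos": [0,0,0],"yaw": 0},
  ],
)

```text
t: 8.22
tcp_pos: [0.5862, 0.0237, 0.1774]
tool_rot: [0.986, 0.165, 0.001, -0.003]
force: [0.7, -0.1, -4.7]
finger_gap: 0.287
```

Request:
send_rows(
  commands=[
    {"delta_pos": [0,0,-0.15],"yaw": 0},
    {"delta_pos": [0,0,0],"yaw": 0},
  ],
)

```text
t: 8.48
tcp_pos: [0.5862, 0.0237, 0.1774]
tool_rot: [0.986, 0.166, 0.001, -0.003]
force: [1.5, 0.9, -4.6]
finger_gap: 0.288
```

Position and force are steady and only the preload is left, so the stopper is essentially home. I'll release, and the spring will take up any remainder.

Request:
send_rows(
  commands=[
    {"delta_pos": [0,0,-0.1],"yaw": 0},
    {"delta_pos": [0,0,0],"yaw": 0},
    {"delta_pos": [0,0,0],"yaw": 0},
    {"delta_pos": [0,0,0],"yaw": 0},
    {"delta_pos": [0,0,0],"yaw": 0},
    {"delta_pos": [0,0,0],"yaw": 0},
  ],
  grip=-1,
)

```text
t: 9.22
tcp_pos: [0.5866, 0.0234, 0.1769]
tool_rot: [0.986, 0.165, 0.002, -0.003]
force: [-0.4, -1.0, 0.6]
finger_gap: 1.002
```

Request:
send_rows(
  commands=[
    {"delta_pos": [0,0,2],"yaw": 0},
    {"delta_pos": [0,0,4],"yaw": 0},
    {"delta_pos": [0,0,4],"yaw": 0},
    {"delta_pos": [0,0,4],"yaw": 0},
    {"delta_pos": [0,0,0],"yaw": 0},
    {"delta_pos": [0,0,0],"yaw": 0},
  ],
)

```text
t: 9.98
tcp_pos: [0.5846, 0.0236, 0.3194]
tool_rot: [0.986, 0.165, -0.0, -0.004]
force: [-0.2, 0.2, 0.8]
finger_gap: 1.001
```

```bash
python3 - <<'E'
from h import *
import cv2
s=manip.sense();print(s["tcp_pos"],s["force"])
a=manip.snapshot("wrist");b=manip.snapshot("side")
b=cv2.resize(b[150:220,200:280],None,fx=5,fy=5,interpolation=cv2.INTER_CUBIC)
cv2.imwrite("pics/w4.png",np.hstack([cv2.resize(a[130:340,170:410],(400,350)),b]))
E
```

```text
[0.58459306 0.02360566 0.31937666] [-0.16708695  0.20054733  0.83109405]
```

View pics/w4.png

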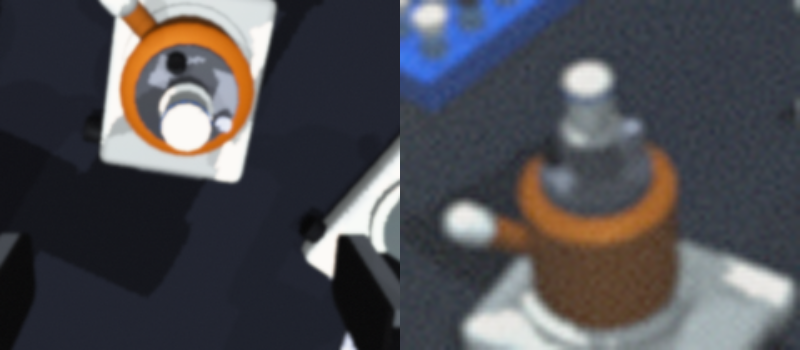

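The stopper is fully home: the knob top is at (588,79) in the crop, the same as before the pull, and no green shows. The arm is clear.

```bash
python3 -c "
from station import manip
print(manip.sign_off())"
```

```text
the job is handed in; nothing more can be done
None
```

The amber vessel's stopper held in its lid. I gripped its knob at 50 N and pulled it straight up about 15 mm, where the pull read 11.5–12.2 N. I kept that up for a little over a second. The picture then showed the green band out of the neck and no red.

I lowered it, released it and raised the arm clear, then handed the job in; the last reading before that was 10 s. The final picture shows the knob back exactly where it was before the pull, with no green showing. The clear-glass and green-glass stoppers were not touched.

One reading did not settle as expected. After lowering, and before I opened the fingers, the force stayed at about 4.6 N, though further small downward steps no longer moved the arm. I took this to be the spring's starting force and released the knob. After that the force returned to near zero.

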